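# Hold a gate lug through the guard window of the marking station

## Robot

A 6-joint arm with a two-finger parallel gripper is mounted at the origin on the work surface. World frame = base frame: x ahead of the robot, y to its left, z up, the work surface at z = 0. Lengths are in m, angles in rad, forces in N, time in s.
With the tool pointing down it reaches from about 0.4 to 0.925 m from the base axis. Payload 12.5 kg.
Tool frame: the origin (TCP) lies at the very end of the fingers, on their centre line; the grasp point (between the pads) lies 19 mm behind it; z points along the fingers, y is the line along which they close (so a half turn about z gives the same grasp; the last joint's range is limited). The gripper opens to 95 mm and grips with 3 to 60 N. Pads are 20 mm wide; open, the fingers measure 119 mm over their backs; the gripper's body (75 mm by 180 mm) begins 59 mm behind the grasp point.
Start: joints at [1.12, 0.491, 1.559, -0, 1.092, -0.106], TCP at [0.211, 0.588, 0.215] pointing down, gripper open.
Joint ranges: [-3.1, 3.1], [-0.84, 2.19], [0.05, 2.79], [-1.13, 4.28], [0.06, 2.93], [-2.69, 2.69]. Speed limits (rad/s): [2.22, 2.22, 2.79, 3.14, 3.14, 3.14].

## Interface

Orientations are given as a unit quaternion [x, y, z, w].
In Python, from bench import bot, eoat, viewer, workorder gives the robot as it stands. Calls block until the motion is done:
- bot.movep(position, orientation): joint-space move of the TCP to a pose.
- bot.line_to(position, max_speed=0.15, attitude=None): straight line of the TCP; attitude=None keeps the orientation; max_speed is the mean speed in m/s.
- bot.movej(angles): joint-space move.
- eoat.gripper_to(opening, force=None): opening from 0.0 (shut) to 1.0 (fully open); force is the grip in N (None keeps the last); returns when the fingers have stopped.
- bot.sleep(seconds).
- bot.ik(position, orientation): joint angles nearest the present ones, or None.
- bot.state(): the state.
- viewer.grab_frame(name): name is "side" or "top" or "wrist"; returns (picture, depth): 420x560x3 uint8, blue, green, red; 420x560 float32, m along the optical axis (not along the pixel's ray), 0 where there is no reading.
- viewer.calibration(name): a dict with "camera_matrix" (3x3 intrinsics, pixels), "distortion" ([k1, k2, p1, p2, k3] as OpenCV has them; the pictures are not rectified), "R" (3x3) and "t" (3): a world point X has camera coordinates R X + t. Camera axes: x right, y down, z forward; pixel columns grow to the right and rows downward; lengths in m; the calibration is good to about 2 mm. A picture is of the moment at which its call begins: read the wrist's pose just before it. calibration takes no time and is no camera call; for the wrist camera it gives the pose at the moment of the call.
A pose or a line that the arm cannot do raises bot.Unreachable and nothing moves.
- workorder.finish_job(): hands the job in; it is judged then, once.
Trained networks look in the newest picture that a camera, given by its name, has taken for a name from the list of things; names that differ only in an ending like _2 or _b are one class to them, and where a whole thing is asked for, a point or a joint stands for the part that bears it (a point fixed in the world has none). Each returns a list of dicts, best first, with "confidence" (0 to 1); they miss things now and then, are a little off and sometimes report something else, mostly with a low value. They report only what shows in the picture. A call takes as long as a camera call.
- viewer.search_frame(thing, camera): "location" ([column, row] in pixels, amid what is visible of it).
- viewer.spot_point(thing, camera): "location" ([column, row] in pixels: a listed point, or the origin of a listed thing).
The state is a dict: "time_s": time; "joints": joint angles; "joint_vel": joint speeds; "joint_torque": joint torques, N m; "ee_pos": TCP position; "ee_rot": TCP orientation; "contact_force": force on the tool from outside, world axes, zero at the start; "ft_torque": the same for the moment, N m; "width": opening from 0.0 (shut) to 1.0 (fully open); "grasp_force": force on a finger pad.
Only numpy, scipy, OpenCV 4.12 (cv2) and the standard library are available. Lean on these libraries where they do the work, as an engineer would, in place of code of your own. Each camera call takes 0.05 s, during which the arm holds its last target. There are 200 camera calls.

## Task

Slide the orange shutter of the blue marking station fully open, then draw the yellow-ended lug up out of the green rack and pass it, yellow end up, down through the slot-shaped window in the station's top. Press it onto the spring seat inside until the red pointer on the station's side stands in the middle of the green band, and finish while still holding it there, since the spring would push it back out. Leave the dark lug, the post cap and the white roller where they are.

Things in the scene. Friction and masses are not known exactly. Their poses are not given: they have to be found in the camera images.
- station: The marking station, fixed to the bench: a blue guard box 110 mm (its x) by 160 mm (its y) by 100 mm high with an aluminium top. Origin at the centre of its underside, z up. It may stand left or right of the robot's middle, and turned up to 0.4 rad.
- window (a point): Centre of the slot-shaped window, on the upper face of the top (100 mm above the bench), axes as the station's; 35 mm from the station's middle towards its -y. The slot goes straight down, 42 mm long along the station's x and 10 mm wide along its y, through a 12 mm thick top (square edges). The orange shutter covers it when closed.
- shutter (a joint): Opening of the orange shutter (62 x 60 x 5 mm plate lying on the station's top) in m: 0 closed, 0.065 fully open at its stop; starts between 0 and 0.015. It slides along the station's +y, with about 2 N of friction, and stays where it is left.
- shutter_grip (a point): Grip point on the shutter's upright black handle, on its middle, 8 mm below its top. The handle is 12 mm thick along the station's y, 40 mm along its x, and its top is 32 mm above the station's top. It moves with the shutter; fully open it stands 88 mm from the window's centre along the station's +y. Take it from above, fingers closing along the station's y.
- seat (a joint): Travel of the spring seat inside the box, under the window, in m: 0 up, grows as it is pressed down, 0.030 at the bottom. At 0 its top lies 43 mm below the station's top face. The spring pushes back with 3 N at 0, plus 250 N/m (about 7 N at 0.015). The red pointer moves with it: its middle is in the green band from 0.009 to 0.021, band centre at 0.015.
- pointer (a point): Middle of the red pointer, a bar 4 mm high and 34 mm wide that moves down with the seat just in front of the white scale plate on the station's +x side (away from the robot). The 12 mm high green band on that plate is centred 40 mm above the bench; the pointer starts 55 mm above the bench.
- rack: Green rack block, fixed, 100 mm (x) by 170 mm (y) by 50 mm high, with two slots 42 mm (along its x) by 10 mm (along its y) and 35 mm deep at 40 mm to either side of its middle along its y. Origin at the centre of its underside, z up. It stands on the other side from the station, turned up to 0.4 rad.
- lug: The lug to be marked: a zinc-bright flat steel bar 40 mm wide (its x), 8 mm thick (its y), 130 mm long (its z), edges rounded by 3 mm, top 45 mm painted yellow, about 0.31 kg. Origin at the centre of its lower end, z up along its length; a half turn about z makes no difference. It stands in one of the rack's two slots (either one), its lower end 15 mm above the bench.
- lug_grip (a point): Where to grip the lug: on its middle, 25 mm below its top end, 105 mm above its lower end; fingers close along the lug's y, on the 8 mm thickness.
- spare_lug: A dark lug of the same size, in the rack's other slot, 80 mm from the first, its top 145 mm above the bench. Leave alone. Origin at the centre of its lower end.
- post_cap: A zinc post cap, a round cup 68 mm across the mouth and 55 mm high, standing mouth up on the bench. Leave alone. Origin at the centre of its underside.
- roller: A white gate roller, a disc 60 mm across and 24 mm high with a steel hub, lying flat on the bench. Leave alone. Origin at the centre of its underside.

How it is judged:
By the outcome, as a careful person would: the job done as asked, in the order asked, and still so for the second after the job is handed in, while the arm keeps its last pose, push and grip.
It also fails if it takes over 64 s, if anything falls off the work surface, if the arm or the gripper's body presses on something with over 40 N, if the wrist force passes 120 N, or if a joint passes its speed limit or range.

## Working session

There is one attempt and no reset: what is moved stays moved. The work goes in short steps, each a Python script; the robot and the scene stay as the last script left them, time stands still between calls to the robot, and variables do not carry over. Pictures are saved under pics/ and viewed, at most 10 in all, crops included, and the job is handed in when it is done.

```bash
ls; mkdir -p pics; cat > h.py <<'E'
import numpy as np, cv2
from bench import bot, eoat, viewer, workorder
from scipy.spatial.transform import Rotation as R
def ray(cam,uv,cal=None):
    c=cal or viewer.calibration(cam); K=np.array(c["camera_matrix"]);D=np.array(c["distortion"])
    p=cv2.undistortPoints(np.array([[uv]],float),K,D)[0,0]
    Rm=np.array(c["R"]);t=np.array(c["t"]).ravel()
    return -Rm.T@t, Rm.T@np.array([p[0],p[1],1.])
def at_z(cam,uv,z,cal=None):
    o,d=ray(cam,uv,cal); return o+d*(z-o[2])/d[2]
def cloud(cam,depth,cal=None):
    c=cal or viewer.calibration(cam); K=np.array(c["camera_matrix"]);D=np.array(c["distortion"])
    h,w=depth.shape; g=np.stack(np.meshgrid(np.arange(w),np.arange(h)),-1).reshape(-1,1,2).astype(float)
    p=cv2.undistortPoints(g,K,D)[:,0]; z=depth.reshape(-1,1)
    X=np.hstack([p*z,z]); Rm=np.array(c["R"]);t=np.array(c["t"]).ravel()
    return ((X-t)@Rm).reshape(h,w,3)
def down(yaw): # tool z down, tool y along world direction yaw
    y=np.array([np.cos(yaw),np.sin(yaw),0]); z=np.array([0,0,-1.]); x=np.cross(y,z)
    return R.from_matrix(np.stack([x,y,z],1)).as_quat()
E
python3 - <<'E'
from h import *
s=bot.state(); print(s["time_s"],s["ee_rot"],s["width"])
for cam in("top","side"):
    im,d=viewer.grab_frame(cam); cv2.imwrite(f"pics/{cam}0.png",im); np.save(f"{cam}0.npy",d)
    P=cloud(cam,d)
    for n in("station","window","shutter_grip","rack","lug_grip","lug","spare_lug","pointer","post_cap","roller"):
        r=viewer.spot_point(n,cam)[:2]
        for q in r:
            u,v=map(int,np.round(q["location"])); print(cam,n,round(q["confidence"],2),q["location"],P[min(v,419),min(u,559)].round(3))
E
```

```text
pics
0.0 [ 1.71557357e-01  9.85173991e-01 -5.10057679e-04 -1.40026958e-04] 1.0023226137533845
top station 0.88 [371.7, 224.1] [ 0.475 -0.172  0.099]
top window 0.78 [401.7, 211.5] [ 0.501 -0.235  0.106]
top shutter_grip 0.83 [391.4, 216.3] [ 0.488 -0.205  0.132]
top shutter_grip 0.63 [204.1, 202.7] [0.527 0.202 0.057]
top rack 0.71 [189.1, 204.9] [0.523 0.237 0.053]
top lug_grip 0.77 [193.4, 195.4] [0.526 0.205 0.146]
top lug 0.83 [206.3, 203.3] [0.529 0.199 0.049]
top spare_lug 0.85 [171.8, 203.8] [0.525 0.278 0.05 ]
top spare_lug 0.43 [191.0, 208.0] [0.517 0.233 0.05 ]
top post_cap 0.77 [286.6, 167.0] [0.628 0.014 0.007]
top roller 0.66 [295.2, 254.2] [ 0.415 -0.007  0.024]
top roller 0.65 [204.3, 201.3] [0.532 0.203 0.055]
side station 0.83 [334.5, 326.2] [ 0.451 -0.242  0.062]
side window 0.78 [357.9, 284.8] [ 0.497 -0.235  0.106]
side shutter_grip 0.64 [339.8, 261.7] [ 0.487 -0.206  0.131]
side shutter_grip 0.31 [334.3, 327.7] [ 0.451 -0.242  0.058]
side lug_grip 0.71 [229.8, 165.1] [0.539 0.202 0.117]
side lug 0.92 [227.3, 209.8] [0.503 0.159 0.041]
side spare_lug 0.91 [214.4, 190.4] [0.517 0.242 0.049]
side post_cap 0.76 [317.4, 240.0] [ 0.524 -0.108  0.102]
side roller 0.79 [225.5, 284.7] [ 0.399 -0.026  0.015]
```

```bash
python3 - <<'E'
from h import *
def rect(p,n):
    r=cv2.minAreaRect((p[:,:2]*1000).astype(np.float32)); print(n,len(p),np.round(r[0],1),np.round(r[1],1),round(r[2],2),"z",p[:,2].mean().round(4))
d=np.load("top0.npy"); P=cloud("top",d); im=cv2.imread("pics/top0.png"); hsv=cv2.cvtColor(im,cv2.COLOR_BGR2HSV)
z=P[...,2]; ok=d>0
def biggest(m):
    n,l,s,_=cv2.connectedComponentsWithStats(m.astype(np.uint8)); return l==1+np.argmax(s[1:,4])
Y=P[...,1]
rect(P[biggest(ok&(abs(z-.1025)<.006)&(Y<0))],"station top+shutter")
rect(P[biggest(ok&(abs(z-.132)<.008)&(Y<-.05))],"handle")
rect(P[biggest(ok&(abs(z-.05)<.005)&(Y>.1))],"rack")
for m,n in((ok&(abs(z-.145)<.012)&(Y>.1),"lugtops"),):
    k,l,s,c=cv2.connectedComponentsWithStats(m.astype(np.uint8))
    for i in range(1,k):
        if s[i,4]>5: rect(P[l==i],n); print(c[i],hsv[l==i].mean(0))
a=cv2.imread("pics/top0.png")[130:290,120:460]
cv2.imwrite("pics/a.png",np.vstack([cv2.resize(a,(680,320)),cv2.resize(cv2.imread("pics/side0.png")[130:400,150:450],(680,612))])[:900])
cv2.imwrite("pics/a.png",cv2.resize(cv2.imread("pics/a.png"),(560,600)))
E
```

```text
station top+shutter 3453 [ 492.8 -194.2] [110.2 160.9] 14.51 z 0.1018
handle 122 [ 494.1 -200. ] [39.8 12.5] 14.94 z 0.1315
rack 2541 [531.3 246.8] [100.8 171. ] 2.31 z 0.0505
lugtops 90 [532.5 206.4] [39.1  9.3] 4.4 z 0.1432
[193.23333333 192.9       ] [ 28.56666667 214.8         92.76666667]
lugtops 100 [529.1 285.9] [38.7  8.4] 3.04 z 0.1426
[155.6 194.2] [59.23 27.27 40.98]
```

View pics/a.png

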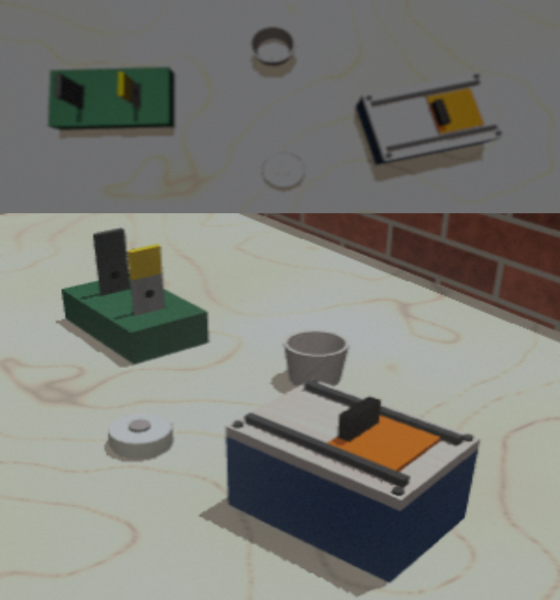

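The top picture shows the rack on the left with the yellow lug at (193,193) and the dark lug at (156,194). The station is on the right, with its handle at about (391,216). The measured sizes match those given, and the shutter is about 6 mm open. I'll refine this with the wrist camera above the handle.

```bash
cat >> h.py <<'E'
def rect(p,n):
    r=cv2.minAreaRect((p[:,:2]*1000).astype(np.float32)); print(n,len(p),np.round(r[0],1),np.round(r[1],1),round(r[2],2),"z",p[:,2].mean().round(4)); return r
def wrist(name):
    c=viewer.calibration("wrist"); im,d=viewer.grab_frame("wrist"); cv2.imwrite(f"pics/{name}.png",im); P=cloud("wrist",d,c); np.save(name+".npy",P)
    return c,im,d,P
def big(m):
    n,l,s,_=cv2.connectedComponentsWithStats(m.astype(np.uint8)); return l==1+np.argmax(s[1:,4])
E
python3 - <<'E'
from h import *
yaw=np.deg2rad(104.6)
p=[.494,-.200,.26]
for q in (down(yaw),down(yaw-np.pi)):
    j=bot.ik(p,q); print(None if j is None else np.round(j,2))
q=min((down(yaw),down(yaw-np.pi)),key=lambda q:abs(bot.ik(p,q)[5]))
bot.movep(p,q)
c,im,d,P=wrist("w1"); z=P[...,2]; print(bot.state()["ee_pos"],bot.state()["time_s"],bot.state()["contact_force"])
rect(P[big((d>0)&(abs(z-.132)<.006))],"handle")
m=(d>0)&(abs(z-.100)<.010); rect(P[big(m)],"top")
E
```

```text
[-0.51  0.31  1.72 -0.    1.11 -2.33]
[-0.51  0.31  1.72 -0.    1.11  0.81]
[ 0.49423346 -0.19949979  0.2599677 ] 4.0917 [-0.27243987  0.33230711 -0.74910251]
handle 548 [ 495.3 -200.6] [39.  11.1] 14.58 z 0.1316
top 16893 [ 492.8 -194.8] [110.9 160.4] 14.62 z 0.102
```

View pics/w1.png

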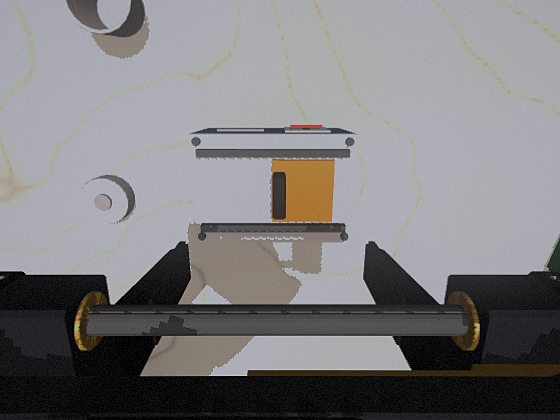

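The wrist picture shows the station with the black handle at (279,195), the orange shutter to its right, and the red pointer at (305,126). It agrees with the top view at a yaw of 14.6°. Next I'll grip the handle and slide it open to the stop.

```bash
python3 - <<'E'
from h import *
yaw=np.deg2rad(14.6); ys=np.array([-np.sin(yaw),np.cos(yaw),0])
h=np.array([.4948,-.2003,0]); 
eoat.gripper_to(.5,20)
bot.line_to(h+[0,0,.112],.12)
eoat.gripper_to(0,25); s=bot.state(); print(s["width"]*95,s["grasp_force"],s["ee_pos"],s["contact_force"])
f0=np.dot(s["contact_force"],ys)
for k in (50,54,56,58,60,61,62,63,64):
    bot.line_to(h+ys*k/1000+[0,0,.112],.06)
    s=bot.state(); f=np.dot(s["contact_force"],ys)-f0; print(k,np.round(f,1),s["ee_pos"].__class__ and np.round(s["ee_pos"],4),s["time_s"])
    if f<-9: break
eoat.gripper_to(.4)
bot.sleep(.2); s=bot.state()
bot.line_to(np.array(s["ee_pos"])*[1,1,0]+[0,0,.26],.2)
c,im,d,P=wrist("w2"); z=P[...,2]; print(bot.state()["ee_pos"],bot.state()["time_s"])
rect(P[big((d>0)&(abs(z-.132)<.006))],"handle")
rect(P[big((d>0)&(abs(z-.100)<.010))],"top")
E
```

```text
11.918148421493092 25.00010311603546 [ 0.49485054 -0.20039652  0.11205714] [ 0.69178751 -0.26108582  0.7126064 ]
50 3.1 [ 0.4821 -0.1517  0.112 ] 8.0667
54 1.8 [ 0.4812 -0.1479  0.112 ] 8.3167
56 -0.6 [ 0.4807 -0.1461  0.112 ] 8.5667
58 -2.2 [ 0.4803 -0.1443  0.112 ] 8.8167
60 -16.0 [ 0.4803 -0.1441  0.112 ] 9.0667
[ 0.47922007 -0.14204343  0.25881727] 10.8833
handle 571 [ 479.9 -143.5] [40.3 11.7] 14.51 z 0.1316
top 16846 [ 493.1 -195. ] [110.6 160.5] 14.65 z 0.102
```

View pics/w2.png

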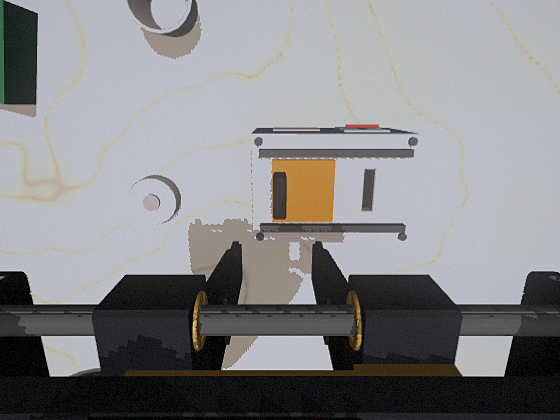

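The shutter is fully open and against its stop. The slot is clear at (369,190). Next I'll locate the slot, then go to the lug and look at it.

```bash
python3 - <<'E'
from h import *
# slot from dark pixels in w2 projected to z=.1 (camera still at that pose)
im=cv2.imread("pics/w2.png"); c=viewer.calibration("wrist"); g=im.mean(2)
m=np.zeros(g.shape,bool); m[162:218,352:388]=g[162:218,352:388]<110
v,u=np.nonzero(big(m)); P=np.array([at_z("wrist",(a,b),.1,c) for a,b in zip(u,v)]); rect(P,"slot")
print(bot.state()["ee_pos"])
# lug
yl=np.deg2rad(90+2.8); p=[.5325,.2064,.27]
q=min((down(yl),down(yl-np.pi)),key=lambda q:abs(bot.ik(p,q)[5]))
bot.movep(p,q)
c,im,d,P=wrist("w3"); z=P[...,2]; s=bot.state(); print(s["ee_pos"],s["time_s"],s["joints"],s["contact_force"])
k,l,st,ce=cv2.connectedComponentsWithStats(((d>0)&(abs(z-.145)<.006)).astype(np.uint8))
for i in range(1,k):
    if st[i,4]>60: print(ce[i],im[l==i].mean(0)); rect(P[l==i],"lug")
rect(P[big((d>0)&(abs(z-.05)<.006))],"rack")
E
```

```text
slot 411 [ 502.4 -228.2] [41.6 10. ] 14.81 z 0.1
[ 0.47922007 -0.14204343  0.25881727]
[0.53259218 0.20598285 0.2698891 ] 12.8833 [ 2.53389821e-01  3.61864592e-01  1.62000619e+00 -3.39930819e-05
  1.15991786e+00 -1.36491547e+00] [-0.16309597 -0.26459049  0.80168506]
[275.8989071  201.79508197] [ 66.09836066 180.05464481 189.83606557]
lug 366 [533.4 206.4] [39.1  7.3] 2.52 z 0.144
[363.72319202 202.48877805] [88.39650873 87.79551122 85.45386534]
lug 401 [530.1 285.8] [39.6  8.5] 2.13 z 0.1437
rack 10706 [532.3 246.1] [100.4 170.4] 2.3 z 0.0497
```

View pics/w3.png

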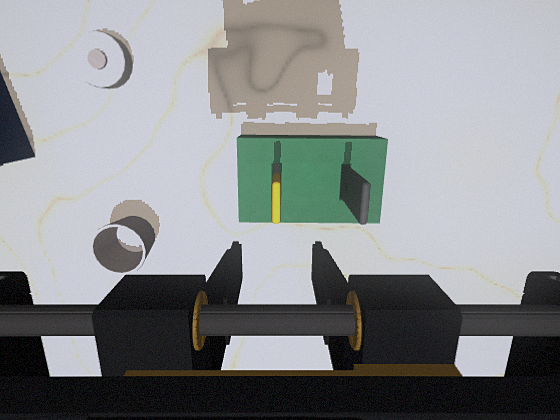

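The yellow lug is at (276,202) and the dark one is at (364,202), clear of the fingers. Next I'll grip the yellow lug, draw it up and carry it above the window.

```bash
python3 - <<'E'
from h import *
yl=np.deg2rad(92.3); p=np.array([.533,.2064,.27]); 
q=min((down(yl),down(yl-np.pi)),key=lambda q:abs(bot.ik(p,q)[5]-bot.state()["joints"][5]))
bot.line_to(p,.1,q)
bot.line_to([*p[:2],.101],.12)
eoat.gripper_to(0,55); s=bot.state(); print(s["width"]*95,s["grasp_force"],s["ee_pos"],s["contact_force"])
bot.line_to([*p[:2],.17],.08); print(bot.state()["contact_force"])
bot.line_to([*p[:2],.27],.15)
s=bot.state(); print(s["width"]*95,s["grasp_force"],s["contact_force"],s["ft_torque"])
yw=np.deg2rad(104.6); w=[.5024,-.2289,.27]
for Q in(down(yw),down(yw-np.pi)):print(np.round(bot.ik(w,Q),2))
Q=min((down(yw),down(yw-np.pi)),key=lambda Q:abs(bot.ik(w,Q)[5]-s["joints"][5]))
bot.movep(w,Q)
bot.line_to([*w[:2],.245],.1)
c,im,d,P=wrist("w4"); s=bot.state(); print(s["ee_pos"],s["time_s"],s["contact_force"],s["ft_torque"],s["joints"])
import pickle; pickle.dump(c,open("w4.pkl","wb"))
im,d=viewer.grab_frame("side"); cv2.imwrite("pics/s4.png",im)
E
```

```text
7.552546673192817 55.000011920928955 [0.53303012 0.20642523 0.10107733] [0.06244007 0.57720865 0.83800528]
[-0.15506233 -0.08821089 -2.90960007]
7.599957336006525 54.998674392700195 [ 0.30369997  0.17393611 -3.05346928] [-0.01246529  0.03586266  0.04559027]
[-0.55  0.33  1.66 -0.    1.14 -2.37]
[-0.55  0.33  1.66 -0.    1.14  0.77]
[ 0.50276204 -0.22868741  0.24538193] 19.1833 [ 1.11668027 -0.17151188 -3.7820261 ] [0.01838916 0.01965469 0.02415983] [-5.46491970e-01  3.56116833e-01  1.69878830e+00  9.71619707e-06
  1.08635392e+00 -2.37270025e+00]
```

View pics/w4.png

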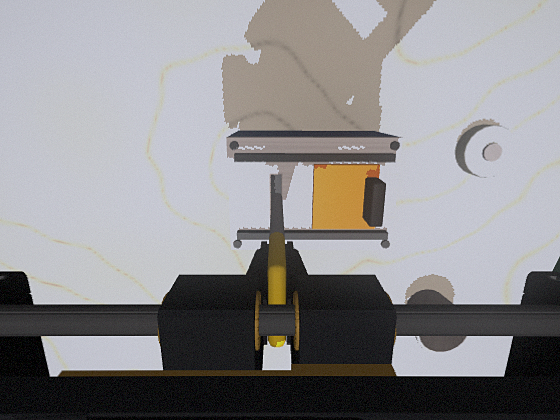

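View pics/s4.png

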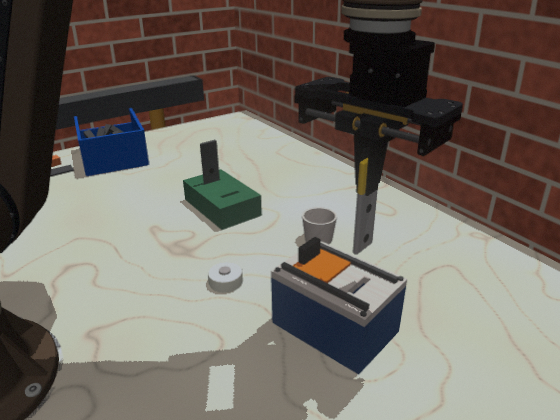

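The lug hangs straight at (277,175–340), yellow end up and clear of the shutter. I'll measure the station again in this tool orientation, so that camera bias cancels against the lug measurement.

```bash
python3 - <<'E'
from h import *
P=np.load("w4.npy"); z=P[...,2]
im=cv2.imread("pics/w4.png")
hd=rect(P[big(abs(z-.132)<.006)&np.isfinite(z)],"handle")
hsv=cv2.cvtColor(im,cv2.COLOR_BGR2HSV)
m=(hsv[...,0]>8)&(hsv[...,0]<20)&(hsv[...,1]>180)&(abs(z-.105)<.008); rect(P[big(m)],"shutter")
m=(abs(z-.100)<.010); rect(P[big(m)],"top")
# lug points in tool frame
s=bot.state(); ex=np.array([np.cos(np.deg2rad(14.6)),np.sin(np.deg2rad(14.6))]); ey=np.array([-ex[1],ex[0]])
tc=np.array(s["ee_pos"])
m=(z>.15)&(z<.215)&(np.linalg.norm(P[...,:2]-tc[:2],axis=2)<.04)
v,u=np.nonzero(m)
for a in(.15,.16,.17,.18,.19,.2):
    k=m&(z>a)&(z<a+.01)
    if k.sum()>3:
        L=P[k][:,:2]-tc[:2]; print(a,k.sum(),np.percentile(L@ex,[2,98])*1000,np.percentile(L@ey,[2,50,98])*1000)
# side cam
im,d=viewer.grab_frame("side"); P=cloud("side",d); z=P[...,2]
m=(d>0)&(z>.135)&(z<.215)&(np.linalg.norm(P[...,:2]-tc[:2],axis=2)<.04)
for a in(.14,.15,.16,.17,.18,.19,.2):
    k=m&(z>a)&(z<a+.01)
    if k.sum()>3:
        L=P[k][:,:2]-tc[:2]; print("side",a,k.sum(),np.percentile(L@ex,[2,98])*1000,np.percentile(L@ey,[2,50,98])*1000)
print("side minz",z[m].min())
rect(P[big((d>0)&(abs(z-.102)<.006)&(P[...,1]<0))],"side top")
E
```

```text
handle 666 [ 479.7 -143.6] [39.5 12.4] 14.15 z 0.1312
shutter 21 [ 463.6 -196.7] [ 2.7 10.9] 15.07 z 0.1049
top 16981 [ 493.4 -194.7] [110.  160.4] 14.68 z 0.1019
0.16 27 [-19.17959517 -17.42932052] [-2.00072526  1.75693124  4.78653632]
0.17 38 [-19.34875137 -16.20553259] [-2.61042587  1.01538954  4.65893933]
0.18 42 [-19.23495071 -16.12153485] [-2.46719851  1.38653811  5.26363088]
0.19 48 [-19.36245268 -16.78389564] [-2.3165941   1.38441727  5.06559043]
0.2 52 [-19.41919207 -17.00043208] [-2.14420238  1.38669233  4.94370862]
side 0.16 105 [-18.78716286  18.91871338] [-4.48039191 -3.37095988  1.9921249 ]
side 0.17 125 [-18.65059039  17.86437781] [-4.54241574 -3.4313253   2.94469234]
side 0.18 131 [-18.92846293  18.3995877 ] [-4.57131275 -3.43592555  2.51499429]
side 0.19 131 [-18.92930018  19.0688959 ] [-4.31518998 -3.23480687  2.57284439]
side 0.2 131 [-19.35331498  17.56941602] [-4.33861362 -3.31972782  2.38617876]
side minz 0.1595270354151041
side top 4866 [ 494.1 -195.6] [113.  161.2] 14.81 z 0.1019
```

The measurements agree to about 0.5 mm. I'll lower the lug with force monitoring and search if it catches on the edge.

```bash
python3 - <<'E'
from h import *
a=np.deg2rad(14.6); ex=np.array([np.cos(a),np.sin(a),0]); ey=np.array([-np.sin(a),np.cos(a),0])
w=np.array([.5023,-.2289,0]); Q=down(np.deg2rad(104.6))
bot.line_to(w+[0,0,.192],.1,Q if np.dot(bot.state()["ee_rot"],Q)**2>.5 else down(np.deg2rad(104.6)-np.pi))
bot.sleep(.3); s=bot.state(); f0=np.array(s["contact_force"]); print(s["ee_pos"],f0)
offs=[(0,0),(0,.7),(0,-.7),(.8,0),(-.8,0),(.8,.8),(-.8,.8),(.8,-.8),(-.8,-.8),(0,1.4),(0,-1.4)]
done=False
for ox,oy in offs:
    p=w+ex*ox/1e3+ey*oy/1e3
    bot.line_to(p+[0,0,.188],.05)
    for z in(.186,.184,.182,.179):
        bot.line_to(p+[0,0,z],.03)
        s=bot.state(); f=np.array(s["contact_force"])-f0
        if f[2]>6: break
    print(ox,oy,z,np.round([f@ex,f@ey,f[2]],1),np.round(s["ee_pos"],4),s["time_s"])
    if f[2]<=6: done=True; break
print(done)
E
```

```text
[ 0.50240021 -0.22894819  0.19240888] [ 0.08726197  1.3589449  -2.89597485]
0 0 0.179 [-0.7 -1.9 -0.2] [ 0.5022 -0.2289  0.1788] 21.5167
True
```

It entered at the first try. I'll press on down, watching forces and the pointer.

```bash
python3 - <<'E'
from h import *
a=np.deg2rad(14.6); ex=np.array([np.cos(a),np.sin(a),0]); ey=np.array([-np.sin(a),np.cos(a),0])
w=np.array([.5023,-.2289,0]); 
for z in(.172,.165,.155,.147,.143,.140,.136,.132,.128):
    bot.line_to(w+[0,0,z],.04); bot.sleep(.1)
    s=bot.state(); f=np.array(s["contact_force"])-[0,0.5,-3.0]
    print(z,np.round([f@ex,f@ey,f[2]],1),np.round(s["ee_pos"],4),s["width"]*95,s["time_s"])
    if f[2]>14 or np.hypot(f@ex,f@ey)>15: print("stop");break
for n in("wrist","side","top"):
    im,d=viewer.grab_frame(n); cv2.imwrite(f"pics/{n}5.png",im)
    for r in viewer.spot_point("pointer",n)[:1]: print(n,r)
E
```

```text
0.172 [-0.8 -0.8  0.3] [ 0.5024 -0.2289  0.172 ] 7.781018714890261 21.9417
0.165 [ 0.2 -1.3 -0.8] [ 0.5024 -0.2289  0.165 ] 7.777462799130693 22.3667
0.155 [-0.3 -0.1 -0.4] [ 0.5024 -0.2289  0.155 ] 7.970508255352096 22.8667
0.147 [ 0.1 -0.7  0.4] [ 0.5024 -0.2289  0.147 ] 7.920801360869923 23.3167
0.143 [-0.3 -0.6  0.8] [ 0.5024 -0.229   0.1431] 7.425247393839265 23.6667
0.14 [ 0.4 -1.7  3.8] [ 0.5024 -0.229   0.1401] 8.00427939343253 24.0167
0.136 [-0.  -1.8  4.4] [ 0.5024 -0.2289  0.136 ] 7.81695261261715 24.3667
0.132 [ 0.1 -0.6  4.6] [ 0.5024 -0.2289  0.132 ] 7.586426206958909 24.7167
0.128 [ 0.7 -2.4  5.8] [ 0.5024 -0.229   0.128 ] 7.677348688305351 25.0667
```

```bash
python3 - <<'E'
from h import *
bot.sleep(.5)
F=np.mean([(bot.sleep(.05),bot.state()["contact_force"])[1] for _ in range(10)],0); print("F",F,bot.state()["ee_pos"])
for n in("wrist","side"):
    c=viewer.calibration(n); im,d=viewer.grab_frame(n); P=cloud(n,d,c); hsv=cv2.cvtColor(im,cv2.COLOR_BGR2HSV)
    m=(hsv[...,0]>20)&(hsv[...,0]<34)&(hsv[...,1]>150)&(d>0)&(np.linalg.norm(P[...,:2]-[.5024,-.229],axis=2)<.035)
    if m.sum(): print(n,m.sum(),np.percentile(P[m][:,2],[0,2,50,98,100]).round(4))
    cv2.imwrite(f"pics/{n}6.png",im)
a=cv2.imread("pics/wrist6.png"); b=cv2.imread("pics/side6.png"); cv2.imwrite("pics/b.png",np.hstack([cv2.resize(a,(400,300)),cv2.resize(b[100:400,200:500],(400,300))]))
print(np.linalg.inv(np.eye(1)).size, -np.array(viewer.calibration("top")["R"]).T@np.array(viewer.calibration("top")["t"]).ravel())
E
```

```text
F [ 1.39367437 -1.49705982  2.74602924] [ 0.50237433 -0.22896093  0.12805748]
wrist 1125 [0.1305 0.1584 0.1713 0.2444 0.25  ]
side 210 [0.1312 0.1328 0.1555 0.1723 0.1726]
1 [ 0.34875579 -0.00929267  0.96478113]
```

View pics/b.png

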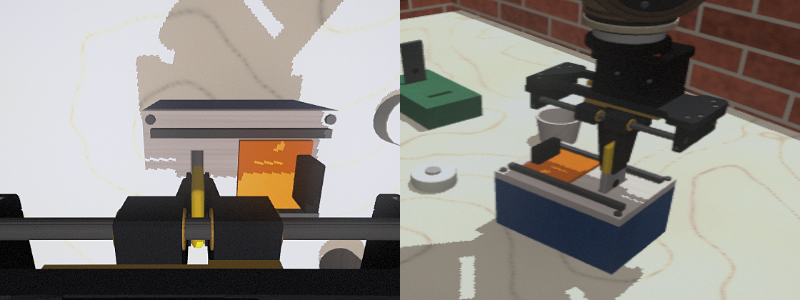

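The wrist and side pictures show the lug standing in the slot, yellow end up, with the shutter open. The lug top is at 0.172 m, so its lower end is at 0.042 m and the seat has travelled about 15 mm, the band centre. The spring force of about 6 N fits that.

```bash
python3 -c "
from h import *
print(workorder.finish_job())"
```

```text
the job is handed in; nothing more can be done
None
```

I opened the shutter to its stop and pressed the yellow-ended lug through the window, yellow end up. The job is handed in with the arm still holding it about 15 mm down on the spring seat, the centre of the green band. I worked that depth out from the arm's height, the lug's measured top and the spring force, because no camera could see the red pointer.

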